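# Unlock and take the small cutter from the carrier

### The job

The pastry cutters are locked in their carrier, and the next batch needs the small one. Slide the lock of the bay that holds the small cutter all the way back to its open end stop and leave it there, then lift the small cutter out and set it down gently and flat in the shallow metal tray. Keep the two large cutters in their bays with their locks closed, and leave everything else where it stands.

Things in the scene. Friction and masses are not known exactly. Their poses are not given: they have to be found in the camera images.
- carrier: fixed flat aluminium carrier, base 8 mm thick, x -55 to +120 mm, 372 mm wide in y; three open bays along y, 108 mm apart. Origin: on the table under the middle bay's centre; x away from the robot, y left. Bays are 80 mm wide in y between rails (tops 22 mm high), with lips before and behind at x = +-42 mm (6 mm thick, tops 16 mm high). At each bay's -y side runs its lock rail, along x
- bay_1 (a point): centre of the floor of the left bay (carrier y = +108 mm), 8 mm above the table; axes as the carrier's
- bay_2 (a point): centre of the floor of the middle bay (carrier y = 0), 8 mm above the table
- bay_3 (a point): centre of the floor of the right bay (carrier y = -108 mm), 8 mm above the table
- lock_1 (a joint): slide of the lock of the left bay, in m along the carrier's +x: 0 = closed (steel tongue over the middle of the bay), 0.075 = open end stop (tongue clear behind the bay); stiff, about 2 N, stays where it is left
- lock_1_grip (a point): upright grip of the left bay's lock, 54 mm to the right (-y) of the bay's centre: 28 (x) x 12 (y) x 40 mm, 52 to 92 mm above the table; the point is on its centre line, 14 mm below its top, and moves with the lock. Below it a 34 x 26 mm carriage, whose tongue (24 mm wide, 47 to 52 mm above the table) reaches in +y to 15 mm past the bay's centre
- lock_2 (a joint): slide of the lock of the middle bay, in m along the carrier's +x: 0 = closed (steel tongue over the middle of the bay), 0.075 = open end stop (tongue clear behind the bay); stiff, about 2 N, stays where it is left
- lock_2_grip (a point): upright grip of the middle bay's lock, 54 mm to the right (-y) of the bay's centre: 28 (x) x 12 (y) x 40 mm, 52 to 92 mm above the table; the point is on its centre line, 14 mm below its top, and moves with the lock. Below it a 34 x 26 mm carriage, whose tongue (24 mm wide, 47 to 52 mm above the table) reaches in +y to 15 mm past the bay's centre
- lock_3 (a joint): slide of the lock of the right bay, in m along the carrier's +x: 0 = closed (steel tongue over the middle of the bay), 0.075 = open end stop (tongue clear behind the bay); stiff, about 2 N, stays where it is left
- lock_3_grip (a point): upright grip of the right bay's lock, 54 mm to the right (-y) of the bay's centre: 28 (x) x 12 (y) x 40 mm, 52 to 92 mm above the table; the point is on its centre line, 14 mm below its top, and moves with the lock. Below it a 34 x 26 mm carriage, whose tongue (24 mm wide, 47 to 52 mm above the table) reaches in +y to 15 mm past the bay's centre
- cutter_small: the small plain metal ring cutter, 56 mm diameter at its top rim (52 mm below), 35 mm tall, 0.05 kg; origin at the centre of its underside, z up. It stands in one of the three bays. Treat as solid; grasp it across the outside of the rim
- cutter_large_a: a large plain metal ring cutter, 70 mm diameter, 35 mm tall, in another bay; origin at the centre of its underside
- cutter_large_b: the other large plain metal ring cutter, 70 mm diameter, 35 mm tall, in another bay; origin at the centre of its underside
- tray: shallow square metal tray fixed on the table to the right of the carrier, 160 x 160 mm, walls 4 mm thick and 14 mm high; origin at the centre of its underside
- tray_in (a point): centre of the tray's inner floor, 4 mm above the table; axes parallel to the tray's walls, inside 152 x 152 mm
- spice_jar: bystander: seasoning jar with a coloured screw cap, 46 mm diameter, 106 mm tall, behind the work; origin at its underside
- nozzle: bystander: conical metal piping nozzle standing on its wide end, 40 mm diameter, 50 mm tall, behind the tray; origin at its underside

How it is judged (in metres and radians):
On the way:
1. the lock of the small cutter's bay is at its open end stop (0.071 m or more), the cutter still standing in its bay (((horizontal distance between cutter_small and bay_1 below 0.03 m and value of joint lock_1 above 0.071 m) or (horizontal distance between cutter_small and bay_2 below 0.03 m and value of joint lock_2 above 0.071 m) or (horizontal distance between cutter_small and bay_3 below 0.03 m and value of joint lock_3 above 0.071 m))), for 0.2 s.
At the end, for the whole second after the job is handed in: The small cutter stands flat (0.1 rad) and at rest on the tray's floor, centre within 52 mm of its middle each way; its former bay's lock is at the open stop (0.071 m or more); the other locks are closed (under 0.020 m), the large cutters in their bays (30 mm) (((value of joint lock_1 above 0.071 m and value of joint each of lock_2, lock_3 below 0.02 m and horizontal distance between any of cutter_large_a, cutter_large_b and bay_2 below 0.03 m and horizontal distance between any of cutter_large_a, cutter_large_b and bay_3 below 0.03 m) or (value of joint lock_2 above 0.071 m and value of joint each of lock_1, lock_3 below 0.02 m and horizontal distance between any of cutter_large_a, cutter_large_b and bay_1 below 0.03 m and horizontal distance between any of cutter_large_a, cutter_large_b and bay_3 below 0.03 m) or (value of joint lock_3 above 0.071 m and value of joint each of lock_1, lock_2 below 0.02 m and horizontal distance between any of cutter_large_a, cutter_large_b and bay_1 below 0.03 m and horizontal distance between any of cutter_large_a, cutter_large_b and bay_2 below 0.03 m)) and x of cutter_small in the frame of tray_in between -0.052 and 0.052 m and y of cutter_small in the frame of tray_in between -0.052 and 0.052 m and z of cutter_small in the frame of tray_in below 0.004 m and angle between cutter_small's own z axis and vertical below 0.1 rad and linear speed of cutter_small below 0.02 m/s); the robot touches nothing.
It fails at once if the lock of a large cutter's bay is slid open by 30 mm or more ((value of joint lock_1 above 0.03 m and horizontal distance between any of cutter_large_a, cutter_large_b and bay_1 below 0.03 m) or (value of joint lock_2 above 0.03 m and horizontal distance between any of cutter_large_a, cutter_large_b and bay_2 below 0.03 m) or (value of joint lock_3 above 0.03 m and horizontal distance between any of cutter_large_a, cutter_large_b and bay_3 below 0.03 m)).
It fails at once if the small cutter is dropped or thrown (faster than 0.6 m/s while the fingers do not hold it) (linear speed of cutter_small above 0.6 m/s and contact force between cutter_small and the fingers below 0.05 N).
It fails at once if a large cutter is moved more than 20 mm (distance of any of cutter_large_a, cutter_large_b from where it was at the start of the episode above 0.02 m).
It fails at once if the jar or nozzle is moved more than 30 mm (distance of any of spice_jar, nozzle from where it was at the start of the episode above 0.03 m).
It also fails if it takes over 50 s, if anything falls off the work surface, if the arm or the gripper's body presses on something with over 40 N, if the wrist force passes 120 N, or if a joint passes its speed limit or range.

### The arm

A 6-joint arm with a two-finger parallel gripper is mounted at the origin on a cart in front of the work surface, level with it; the furniture and walls round the work are solid. World frame = base frame: x ahead of the robot, y to its left, z up, the work surface at z = 0. Lengths are in mm, angles in rad, forces in N, time in s.
With the tool pointing down it reaches from about 300 to 775 mm from the base axis. Payload 14.6 kg.
Tool frame: the origin (TCP) lies on the centre line of the jaws, within the pads' length; the fingertips stand 8 mm ahead of it and the grasp point (between the pads) lies 11 mm behind it; z points along the fingers, y is the direction in which the jaws open and shut (so a half turn about z gives the same grasp; the last joint's range is limited). The gripper opens to 94 mm and grips with 3 to 60 N. Pads are 16 mm wide; open, the fingers measure 119 mm over their backs; the gripper's body (75 mm by 177 mm) begins 78 mm behind the grasp point.
Start: joints at [1.278, 0.3, 1.521, -0, 1.321, -0.067], TCP at [123.135, 536.029, 213.446] pointing down, gripper open.
Joint ranges: [-3.03, 3.03], [-0.79, 2.21], [0.23, 2.52], [-1.04, 4.18], [0, 3.07], [-2.55, 2.55]. Speed limits (rad/s): [2.22, 2.22, 2.57, 3.14, 3.14, 3.14].

### API

Orientations are given as [roll, pitch, yaw] about the fixed x, y, z axes, in that order (R = Rz(yaw) Ry(pitch) Rx(roll)).
In Python, from cell import read_state, cams, manip gives the robot as it stands.
- The arm moves only by the shell command python3 -m handwheel 'ROWS' [OPENING] [FORCE]. ROWS is JSON, a list of rows, each a list of 4 numbers: the shift along the tool's x, y, z in m, then the turn about the tool's z in degrees. In form: [[dx, dy, dz, turn], ...]. A call has 1 to 5 rows; each row is the pose to reach, as a shift and turn from the pose measured when the call began, along the tool's axes at that moment; what a row does not reach only later rows make up. A row lasts 1/8 s, in which the tool goes at most 62.5 mm and 10.7 degrees, less where a joint would pass 70% of its speed; a pose out of reach is approached as far as the arm can. A call with a gripper value outside its range is refused whole. OPENING is the closure, from 0 (fully open) to 1 (shut), set as the call begins (- or left out, the last holds). The fingers move at their own pace and stop on an object; FORCE is the grip in N (left out, the last holds). Time passes only in rows, so rows that repeat a pose let the fingers close. It gives the time, the measured TCP pose, the force and the opening at its end, in the units of the state.
- read_state(): the state, without advancing time (a new reading comes with each control period).
- cams.camera(name): name is "side" or "top" or "wrist"; returns the picture (400x640x3 uint8, red, green, blue); there is no depth.
- cams.get_calibration(name): a dict with "vertical_fov" (degrees; the focal length in pixels is half the picture's height over the tangent of half this angle, whatever the lens; pixels are square), "cx", "cy" (the principal point, pixels), "R" (3x3) and "t" (3): a world point X has camera coordinates R X + t. Camera axes: x right, y down, z forward; pixel columns grow to the right and rows downward; lengths in mm; the calibration is good to about 2 mm. The wrist camera is an equidistant fisheye: a pixel r from the principal point sees the ray r / f radians off the axis. A picture is of the moment at which its call begins: read the wrist's pose just before it. get_calibration takes no time and is no camera call; for the wrist camera it gives the pose at the moment of the call.
- manip.sign_off(): hands the job in, once; it reports no verdict.
The state is a dict: "clock": time; "joints": joint angles; "qd": joint speeds; "effort": joint torques, N m; "eef_pos": TCP position; "eef_rot": TCP orientation; "wrist_force": force on the tool from outside, world axes, zero at the start; "moment": the same for the moment, N m; "finger_gap": finger opening in mm.
Only numpy, scipy, OpenCV 4.12 (cv2) and the standard library are available. Lean on these libraries where they do the work, as an engineer would, in place of code of your own. Each camera call takes 0.05 s, during which the arm holds its last target. There are 200 camera calls.

## Working session

There is one attempt and no reset: what is moved stays moved. The work goes in short steps, Python scripts to look and compute and a shell command to move; the robot and the scene stay as the last step left them, time stands still between calls to the robot, and variables do not carry over. Pictures are saved under pics/ and viewed, about 8 in all and at most 12, crops included, and the job is handed in when it is done.

```bash
mkdir -p pics; ls; python3 - <<'E'
from cell import read_state, cams, manip
import cv2
s=read_state();print(s)
for n in("top","side"):
    cv2.imwrite(f"pics/{n}0.png",cams.camera(n)[:,:,::-1]);print(n,cams.get_calibration(n))
E
```

```text
pics
{'clock': 0.0, 'joints': array([ 1.27838776e+00,  3.00495445e-01,  1.52156425e+00,  2.95934409e-06,
        1.32069490e+00, -6.65953073e-02]), 'qd': array([ 0.00150687, -0.00037489, -0.00035019,  0.00152582, -0.00129727,
        0.00078637]), 'effort': array([ 9.79449615e-04, -5.31799829e+01, -3.52746570e+01,  7.09049148e-02,
        2.43029022e-02, -6.33859395e-05]), 'eef_pos': array([123.07307713, 535.8010008 , 212.88009048]), 'eef_rot': array([-3.14043348e+00, -8.01824946e-05,  2.91577861e+00]), 'wrist_force': array([ 0.1551198 , -0.32095607,  0.26249722]), 'moment': array([0.04040743, 0.01623319, 0.00886477]), 'finger_gap': 94.0774872943239}
top {'vertical_fov': 51.12001244231021, 'cx': 320.129186966684, 'cy': 208.63955263304885, 'R': array([[-0.00643321, -0.99986964, -0.01480954],
       [-0.9988213 ,  0.00713759, -0.04801118],
       [ 0.04811063,  0.01448321, -0.998737  ]]), 't': array([ -35.52949626,  610.69161964, 1239.32802069])}
side {'vertical_fov': 42.16361726631321, 'cx': 316.3141746826022, 'cy': 194.59301630173414, 'R': array([[ 9.23998066e-01, -3.82397095e-01,  1.86560170e-04],
       [-1.52789772e-01, -3.69637854e-01, -9.16527764e-01],
       [ 3.50546515e-01,  8.46841377e-01, -3.99971027e-01]]), 't': array([-575.3447632 ,  146.617447  , 1037.66526299])}
```

View pics/top0.png

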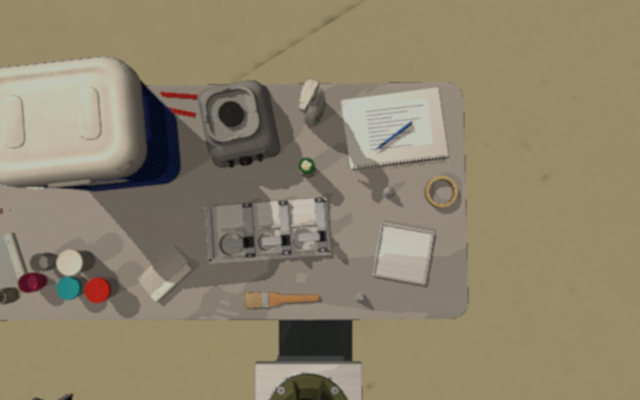

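View pics/side0.png

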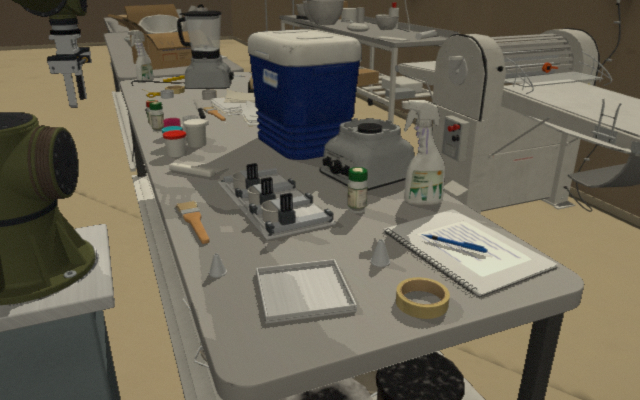

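The top view shows the carrier around (268,230), the tray at (405,253), the jar cap at (307,166) and the nozzle at (389,191). I'll enlarge the carrier and tray next.

```bash
python3 - <<'E'
import cv2
a=cv2.imread("pics/top0.png")[190:270,198:338]
b=cv2.imread("pics/side0.png")[155:240,215:335]
cv2.imwrite("pics/c1.png",cv2.vconcat([cv2.resize(a,(700,400),interpolation=cv2.INTER_CUBIC)]))
b=cv2.imread("pics/top0.png")[215:291,365:442]
cv2.imwrite("pics/c1.png",cv2.hconcat([cv2.resize(a,(560,320),interpolation=3),cv2.resize(b,(231,320),interpolation=3)]))
E
cat > h.py <<'E'
import numpy as np
from cell import read_state, cams
from scipy.spatial.transform import Rotation as Ro
def px(n,u,v,z,c=None):
    "pixel -> world xy on height z (pinhole)"
    c=c or cams.get_calibration(n);f=200/np.tan(np.radians(c['vertical_fov']/2))
    x=np.array([(u-c['cx'])/f,(v-c['cy'])/f]);
    if n=='wrist':
        r=np.hypot(*x); d=np.r_[x/r*np.sin(r),np.cos(r)]
    else: d=np.r_[x,1]
    d=c['R'].T@d;o=-c['R'].T@c['t'];return (o+d*(z-o[2])/d[2])
def proj(n,P,c=None):
    c=c or cams.get_calibration(n);f=200/np.tan(np.radians(c['vertical_fov']/2))
    p=c['R']@np.asarray(P,float)+c['t']
    if n=='wrist':
        r=np.hypot(p[0],p[1]);k=np.arctan2(r,p[2])/max(r,1e-9)
    else:k=1/p[2]
    return np.array([c['cx']+f*k*p[0],c['cy']+f*k*p[1]])
def tool(P,s=None):
    "world target TCP -> shift in tool axes (m)"
    s=s or read_state();return np.round(Ro.from_euler('xyz',s['eef_rot']).inv().apply(np.asarray(P)-s['eef_pos'])/1000,4)
E
```

```text
(no output)
```

View pics/c1.png

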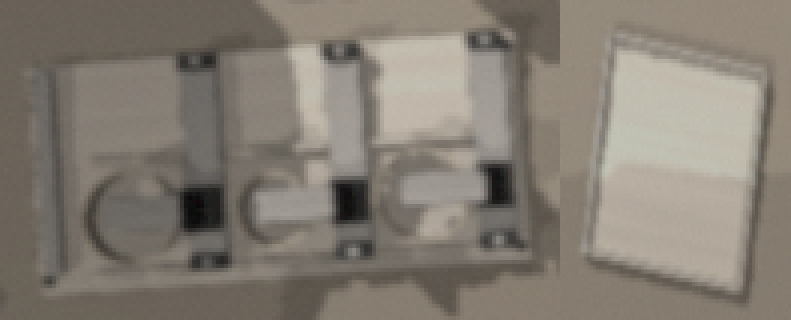

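```bash
python3 - <<'E'
from h import *
P=lambda u,v:(198+u/4,190+v/4)
for n,p,z in [("LL",(48,288),8),("LR",(528,262),8),("UR",(515,32),8),("UL",(35,68),8),("g1",(202,205),92),("g2",(351,198),92),("g3",(501,184),92),("ringL",(134,216),43),("ringM",(280,208),43),("ringR",(420,190),43)]:
    print(n,px("top",*P(*p),z).round(1))
t=[px("top",u,v,14) for u,v in [(382.7,222),(435,230.4),(426.7,285.8),(373.3,276.3)]]
for q in t:print(q.round(1))
print("tray",np.mean(t,0)); 
print("nozzle",px("top",388,191,50)," jar",px("top",307,166,106))
E
```

```text
LL [452.5 292.6   8. ]
LR [470.  -68.3   8. ]
UR [642.7 -59.8   8. ]
UL [618.2 303.5   8. ]
g1 [516.4 161.   92. ]
g2 [520.7  56.2  92. ]
g3 [529.9 -49.1  92. ]
ringL [507.3 220.   43. ]
ringM [512.5 113.   43. ]
ringR [525.   10.5  43. ]
[ 569.2 -226.4   14. ]
[ 543.1 -381.5   14. ]
[ 379.4 -353.8   14. ]
[ 408.1 -196.3   14. ]
tray [ 474.95195939 -289.51871301   14.        ]
nozzle [ 658.72937304 -238.16080476   50.        ]  jar [725.54571239  -5.08785279 106.        ]
```

```bash
python3 - <<'E'
from h import *
print(tool([500,112,270]), cams.get_calibration("wrist"))
E
```

```text
[-0.4622 -0.3287 -0.0567] {'vertical_fov': 65.70646984690485, 'cx': 317.9050268801649, 'cy': 202.10060811352744, 'R': array([[ 0.22469822,  0.97442602, -0.00215549],
       [ 0.94541294, -0.21747108,  0.24269465],
       [ 0.23601923, -0.05657089, -0.97010033]]), 't': array([-549.22350857,  -25.46735981,  389.9837412 ])}
```

```bash
python3 -m handwheel '[[-0.05,-0.035,-0.03,10],[-0.1,-0.07,-0.055,20],[-0.15,-0.105,-0.057,30],[-0.2,-0.14,-0.057,40],[-0.25,-0.175,-0.057,50]]' 0
python3 - <<'E'
from h import *
s=read_state();print(tool([500,112,270]),np.degrees(s['eef_rot']),s['clock'],s['joints'])
E
```

```text
clock: 0.72
eef_pos: [325.8, 310.6, 270.1]
eef_rot: [-3.141, 0.001, 2.038]
wrist_force: [0.6, 0.2, -1.0]
finger_gap: 93.9
[-0.2557  0.0662  0.0003] [-1.79969733e+02  4.15426149e-02  1.16748621e+02] 0.725 [ 6.80385832e-01  3.24081286e-02  1.70004622e+00 -6.04457519e-04
  1.40980824e+00  2.13631616e-01]
```

```bash
python3 -m handwheel '[[-0.06,0.015,0,8],[-0.12,0.03,0,16],[-0.18,0.045,0,23],[-0.24,0.062,0,23.4],[-0.256,0.066,0,23.4]]' 0
python3 - <<'E'
from h import *
import cv2
s=read_state();c=cams.get_calibration("wrist");im=cams.camera("wrist")
print(s['eef_pos'],np.degrees(s['eef_rot']),s['clock'],s['joints'])
cv2.imwrite("pics/w1.png",im[:,:,::-1])
import pickle;pickle.dump(c,open("w1.pkl","wb"))
E
```

```text
clock: 1.35
eef_pos: [501.3, 109.2, 269.5]
eef_rot: [-3.14, 0.001, 1.626]
wrist_force: [0.2, 0.4, 0.3]
finger_gap: 93.8
[501.2958548  109.16432528 269.52392344] [-1.79915189e+02  6.76964235e-02  9.31601369e+01] 1.35 [ 1.43554200e-01  1.79167481e-01  1.53965120e+00 -1.05754848e-03
  1.42435282e+00  8.85554256e-02]
```

View pics/w1.png

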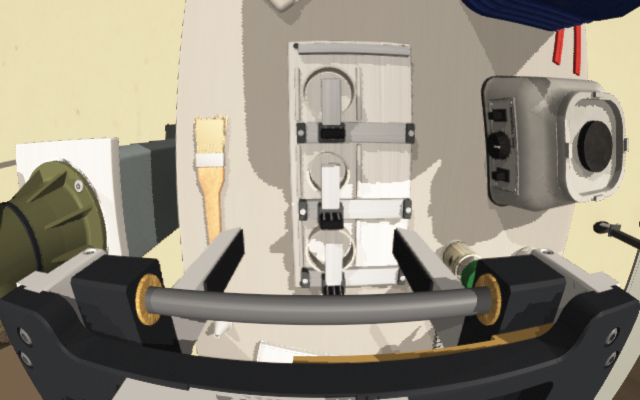

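The wrist view has +y up and +x right. The ring rims are about 52 px wide at (329,92), 40 px at (328,172) and 49 px at (331,250). The middle ring is clearly the small one, so it stands in bay 2. The lock 2 grip is near (331,216).

```bash
python3 - <<'E'
import cv2,pickle
from h import *
c=pickle.load(open("w1.pkl","rb"))
for n,u,v,z in [("ringL",308,172,43),("ringR",348,172,43),("ringTop",328,152,43),("baseUL",289,43,22),("baseUR",411,45,22),("lip",290,290,8)]:
    print(n,px("wrist",u,v,z,c).round(1))
im=cv2.imread("pics/w1.png")[135:300,270:430]
cv2.imwrite("pics/c2.png",cv2.resize(im,(576,594),interpolation=3))
E
```

```text
ringL [488.2 118.8  43. ]
ringR [540.  121.7  43. ]
ringTop [512.5 146.1  43. ]
baseUL [452.8 291.8  22. ]
baseUR [619.4 304.   22. ]
lip [466.9 -76.7   8. ]
```

View pics/c2.png

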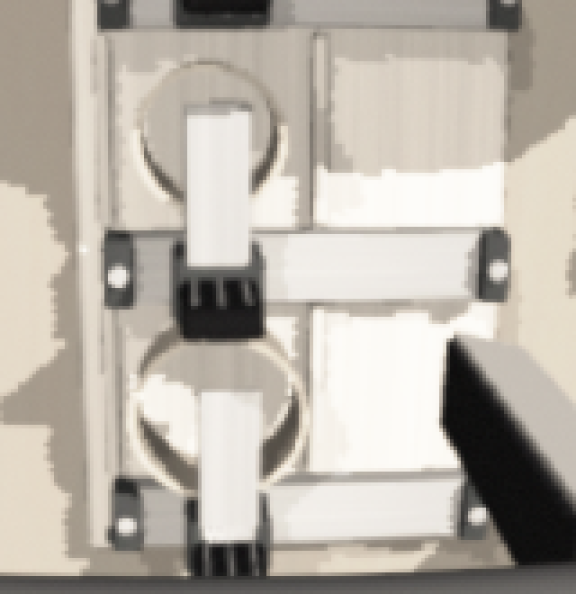

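```bash
python3 - <<'E'
import pickle
from h import *
c=pickle.load(open("w1.pkl","rb"))
Q=lambda u,v,z:px("wrist",270+u/3.6,135+v/3.6,z,c).round(1)
print("tongue end",Q(187,106,52),Q(250,106,52));print("grip top c",Q(222,322,92), Q(180,338,92),Q(265,338,92))
print("ring",Q(136,130,43),Q(289,130,43),Q(213,61,43))
print("rail screws", Q(118,275,27),Q(497,270,27), Q(127,525,27),Q(478,513,27))
b=np.array([514,112.]);
for yaw in(.05,.06,.07):
  R=np.array([[np.cos(yaw),-np.sin(yaw)],[np.sin(yaw),np.cos(yaw)]])
  print(yaw,b+R@[0,-54],b+R@[75,-54])
E
```

```text
tongue end [505.5 130.7  52. ] [527.5 132.   52. ]
grip top c [520.3  65.4  92. ] [506.8  59.1  92. ] [534.9  60.5  92. ]
ring [487.9 119.9  43. ] [542.9 123.1  43. ] [514.  146.3  43. ]
rail screws [483.2  60.9  27. ] [632.2  70.7  27. ] [491.1 -47.7  27. ] [640.2 -37.   27. ]
0.05 [516.69887514  58.06748594] [591.60514467  61.81592363]
0.06 [517.23805635  58.09717084] [592.10309685  62.59447133]
0.07 [517.77691376  58.13224599] [592.59323878  63.37795954]
```

```bash
python3 - <<'E'
from h import *
print(tool([520.5,63,125]))
E
```

```text
[-0.0471  0.0167  0.1446]
```

```bash
python3 -m handwheel '[[-0.02,0.008,0.04,-0.6],[-0.04,0.016,0.085,-0.6],[-0.047,0.017,0.13,-0.6],[-0.047,0.017,0.1445,-0.6],[-0.047,0.017,0.1445,-0.6]]' 0
python3 - <<'E'
from h import *
import cv2,pickle
s=read_state();c=cams.get_calibration("wrist");im=cams.camera("wrist")
print(s['eef_pos'],np.degrees(s['eef_rot']),s['clock'])
pickle.dump(c,open("w2.pkl","wb"))
cv2.imwrite("pics/w2.png",cv2.resize(im[100:360,160:480,::-1],(736,598),interpolation=3))
for z,P in [("gripend",[520.5,63,92])]: print(proj("wrist",P,c))
E
```

```text
clock: 2.02
eef_pos: [520.6, 64.0, 125.5]
eef_rot: [-3.14, 0.001, 1.638]
wrist_force: [-0.1, 0.4, 0.3]
finger_gap: 93.6
[520.57610368  64.03522421 125.47598257] [-1.79896831e+02  6.68305401e-02  9.38496382e+01] 2.025
[317.04878514 229.72000014]
```

View pics/w2.png

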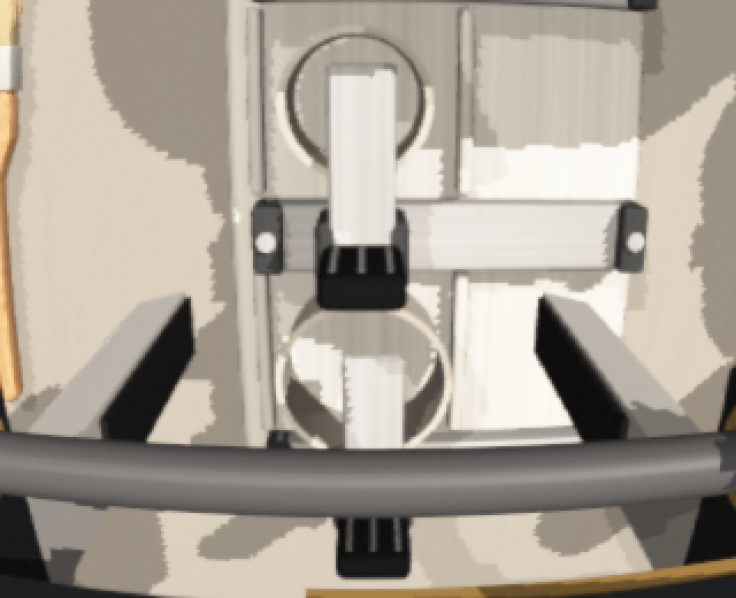

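```bash
python3 - <<'E'
import pickle
from h import *
c=pickle.load(open("w2.pkl","rb"))
Q=lambda u,v,z:px("wrist",160+u/2.3,100+v/2.3,z,c).round(1)
print("grip",Q(362,295,92),"ring",Q(276,105,43),Q(434,105,43),Q(355,28,43),"tongue",Q(329,66,52),Q(396,66,52))
E
python3 -m handwheel '[[0,0,0.03,0],[0,0,0.0585,0],[0,0,0.0585,0]]' 0
python3 -m handwheel '[[0,0,0,0],[0,0,0,0],[0,0,0,0],[0,0,0,0]]' 1 25
```

```text
grip [520.7  64.1  92. ] ring [486.5 115.9  43. ] [542.4 119.6  43. ] [512.7 144.8  43. ] tongue [504.9 130.9  52. ] [527.6 132.4  52. ]
clock: 2.45
eef_pos: [521.0, 64.4, 68.3]
eef_rot: [-3.141, 0.001, 1.639]
wrist_force: [0.6, 1.1, 1.1]
finger_gap: 93.9
clock: 2.95
eef_pos: [521.1, 64.4, 68.6]
eef_rot: [-3.141, 0.001, 1.639]
wrist_force: [0.6, -0.2, 0.1]
finger_gap: 57.3
```

```bash
python3 -m handwheel '[[0,0,0,0],[0,0,0,0],[0,0,0,0],[0,0,0,0],[0,0,0,0]]' 1 25
```

```text
clock: 3.58
eef_pos: [521.0, 64.4, 68.6]
eef_rot: [-3.141, 0.001, 1.639]
wrist_force: [-0.4, 0.2, 1.0]
finger_gap: 27.8
```

```bash
python3 -m handwheel '[[0,0.012,0,0],[0,0.026,0,0],[0,0.04,0,0],[0,0.054,0,0],[0,0.066,0,0]]'; python3 -m handwheel '[[0,0.005,0,0],[0,0.009,0,0],[0,0.012,0,0],[0,0.012,0,0]]'
```

```text
clock: 4.2
eef_pos: [587.9, 69.0, 68.6]
eef_rot: [-3.141, 0.001, 1.639]
wrist_force: [-3.4, 0.5, 2.9]
finger_gap: 27.4
clock: 4.7
eef_pos: [594.5, 69.5, 68.2]
eef_rot: [-3.126, 0.001, 1.639]
wrist_force: [-46.8, -4.2, 30.7]
finger_gap: 28.2
```

```bash
python3 -m handwheel '[[0,0,0,0],[0,0,0,0]]'; python3 -m handwheel '[[0,0,0,0],[0,0,0,0],[0,0,0,0],[0,0,0,0],[0,0,0,0]]' 0.25
```

```text
clock: 4.95
eef_pos: [594.0, 69.4, 68.4]
eef_rot: [-3.125, 0.001, 1.639]
wrist_force: [-10.5, -2.1, 7.1]
finger_gap: 27.9
clock: 5.58
eef_pos: [594.1, 69.4, 68.4]
eef_rot: [-3.125, 0.001, 1.639]
wrist_force: [0.7, 0.3, -0.7]
finger_gap: 69.9
```

```bash
python3 -m handwheel '[[0,0,-0.04,0],[0,0,-0.07,0],[0,0,-0.07,0]]'; python3 - <<'E'
from h import *
print(tool([514.5,117.5,125]))
E
```

```text
clock: 5.95
eef_pos: [596.2, 69.7, 140.6]
eef_rot: [-3.129, 0.001, 1.639]
wrist_force: [-0.1, 0.1, 0.7]
finger_gap: 70.6
[ 0.0533 -0.0781  0.0165]
```

```bash
python3 -m handwheel '[[0.025,-0.036,0.008,0],[0.05,-0.074,0.0165,0],[0.0533,-0.0781,0.0165,0],[0.0533,-0.0781,0.0165,0]]'
python3 - <<'E'
from h import *
import cv2,pickle
s=read_state();c=cams.get_calibration("wrist");im=cams.camera("wrist")
print(s['eef_pos'],np.degrees(s['eef_rot']),s['clock'])
pickle.dump(c,open("w3.pkl","wb"))
cv2.imwrite("pics/w3.png",cv2.resize(im[140:400,160:480,::-1],(736,598),interpolation=3))
for P in [[514.5,117.5,43]]: print((proj("wrist",P,c)-[160,140])*2.3)
E
```

```text
clock: 6.45
eef_pos: [514.6, 117.5, 124.8]
eef_rot: [-3.129, 0.001, 1.639]
wrist_force: [0.0, -0.2, -0.0]
finger_gap: 70.5
[514.61595947 117.52670128 124.7544695 ] [-1.79277186e+02  8.46731275e-02  9.39320035e+01] 6.45
[364.17192708 160.3104544 ]
```

View pics/w3.png

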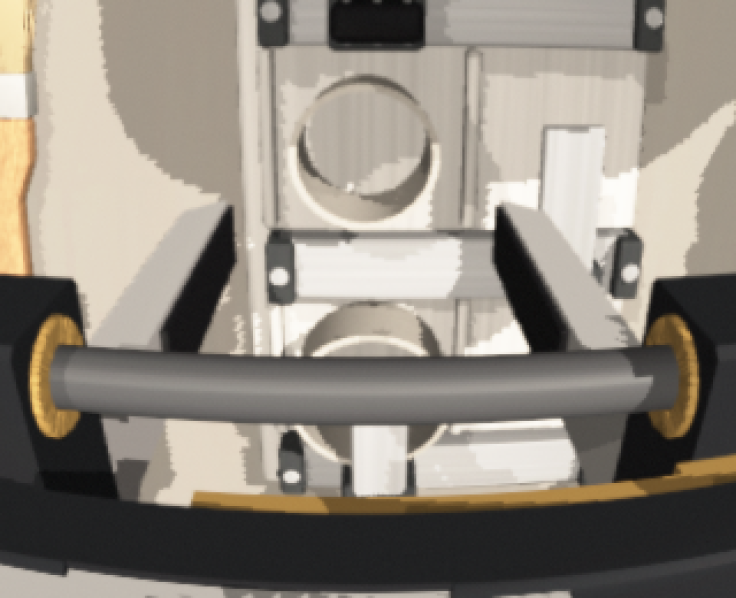

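```bash
python3 - <<'E'
from h import *
print(tool([514.6,120.2,28]))
E
python3 -m handwheel '[[0.0025,0,0.035,0],[0.0025,0,0.065,0],[0.0025,0,0.085,0],[0.0025,0,0.0965,0],[0.0025,0,0.0965,0]]'
```

```text
[0.0031 0.001  0.0968]
clock: 7.12
eef_pos: [513.8, 119.2, 27.9]
eef_rot: [-3.128, 0.002, 1.638]
wrist_force: [-0.3, -0.6, 0.3]
finger_gap: 70.2
```

```bash
python3 -m handwheel '[[0,0,0,0],[0,0,0,0],[0,0,0,0],[0,0,0,0],[0,0,0,0]]' 1 12
```

```text
clock: 7.75
eef_pos: [514.3, 119.2, 28.4]
eef_rot: [-3.13, 0.002, 1.638]
wrist_force: [1.2, -1.6, 5.4]
finger_gap: 53.6
```

```bash
python3 -m handwheel '[[0,0,-0.01,0],[0,0,-0.03,0],[0,0,-0.06,0],[0,0,-0.1,0],[0,0,-0.1,0]]'
python3 - <<'E'
from h import *
import cv2
im=cams.camera("wrist")
cv2.imwrite("pics/w4.png",cv2.resize(im[140:400,160:480,::-1],(736,598),interpolation=3))
print(tool([475,-289.5,130]),read_state()['joints'])
E
```

```text
clock: 8.38
eef_pos: [516.6, 119.7, 131.5]
eef_rot: [-3.135, 0.001, 1.638]
wrist_force: [-0.3, -0.2, -0.4]
finger_gap: 53.3
[-0.4053 -0.0683  0.0008] [ 1.58780046e-01  3.45560055e-01  1.66666830e+00 -4.59765037e-04
  1.13941933e+00  9.12936669e-02]
```

View pics/w4.png

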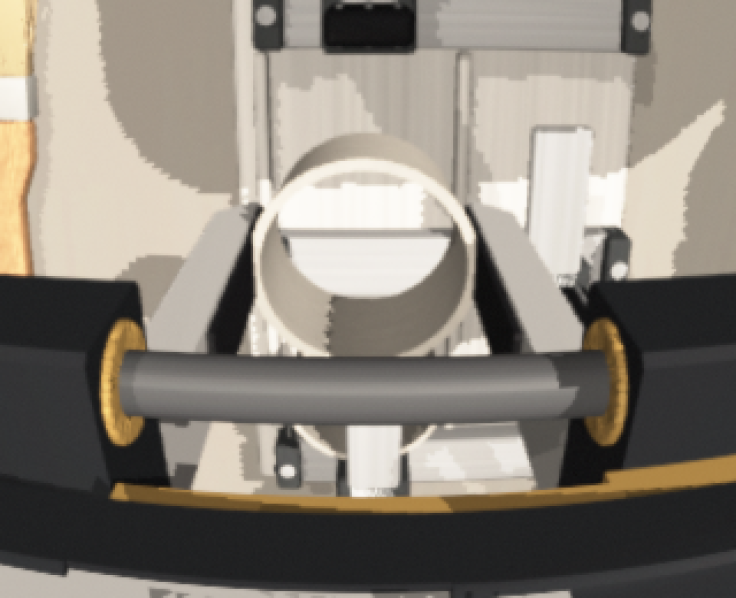

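The cutter is held between the pads and level, and the open tongue is visible at right (562,200). I'll carry it to the tray.

```bash
python3 -m handwheel '[[-0.02,-0.003,-0.02,0],[-0.06,-0.01,-0.02,0],[-0.1,-0.017,-0.02,0],[-0.145,-0.024,-0.02,0],[-0.19,-0.032,-0.02,0]]';  python3 -m handwheel '[[-0.045,-0.008,0,0],[-0.09,-0.015,0,0],[-0.135,-0.023,0,0],[-0.18,-0.03,0,0],[-0.2,-0.033,0,0]]'
python3 - <<'E'
from h import *
import cv2
print(tool([475,-289.5,100]),proj("top",[475,-289.5,4]))
cv2.imwrite("pics/s2.png",cv2.resize(cams.camera("side")[150:340,200:420,::-1],(660,570),interpolation=3))
print([((proj("side",[475+a,-289.5,4])-[200,150])*3).round() for a in (0,)])
E
```

```text
clock: 9.05
eef_pos: [496.0, -73.3, 148.9]
eef_rot: [-3.13, 0.001, 1.639]
wrist_force: [0.5, -0.2, -0.2]
finger_gap: 53.1
clock: 9.68
eef_pos: [475.7, -276.6, 148.2]
eef_rot: [-3.128, -0.001, 1.637]
wrist_force: [-0.5, 0.1, -0.7]
finger_gap: 53.1
[-0.0129 -0.0009  0.0482] [403.7718003  253.32353326]
[array([307., 422.])]
```

View pics/s2.png

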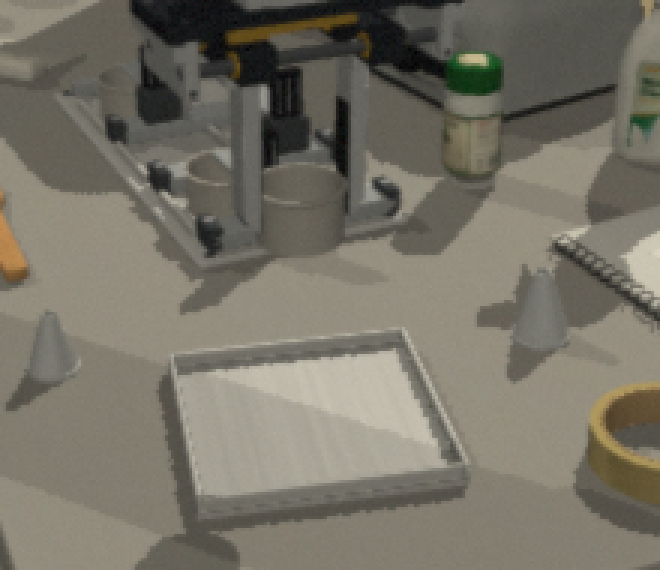

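```bash
python3 -m handwheel '[[-0.008,0,0.03,0],[-0.013,0,0.065,0],[-0.013,0,0.095,0],[-0.013,0,0.114,0],[-0.013,0,0.118,0]]';  python3 -m handwheel '[[0,0,0.001,0],[0,0,0.002,0],[0,0,0.003,0]]'
```

```text
clock: 10.35
eef_pos: [474.8, -289.8, 29.4]
eef_rot: [-3.127, -0.001, 1.637]
wrist_force: [-0.4, -0.1, 0.3]
finger_gap: 53.0
clock: 10.72
eef_pos: [475.0, -290.0, 27.0]
eef_rot: [-3.128, -0.001, 1.637]
wrist_force: [-0.4, -1.5, 0.3]
finger_gap: 53.2
```

```bash
python3 -m handwheel '[[0,0,0.001,0],[0,0,0.002,0]]';  python3 -m handwheel '[[0,0,0.001,0],[0,0,0.0015,0]]'
```

```text
clock: 10.98
eef_pos: [475.1, -290.1, 25.2]
eef_rot: [-3.128, -0.0, 1.637]
wrist_force: [-0.2, 0.5, 0.2]
finger_gap: 53.5
clock: 11.22
eef_pos: [475.1, -290.1, 24.3]
eef_rot: [-3.128, -0.0, 1.637]
wrist_force: [-4.7, 2.6, 12.3]
finger_gap: 53.1
```

Contact with the tray floor shows as 12 N, so I'll release and lift.

```bash
python3 -m handwheel '[[0,0,0,0],[0,0,0,0],[0,0,0,0],[0,0,0,0]]' 0.2; python3 -m handwheel '[[0,0,-0.015,0],[0,0,-0.05,0],[0,0,-0.1,0],[0,0,-0.15,0],[0,0,-0.15,0]]'
python3 - <<'E'
from h import *
import cv2
a=cv2.resize(cams.camera("side")[150:340,200:420,::-1],(660,570),interpolation=3)
cv2.imwrite("pics/s3.png",a)
print(read_state()['clock'])
E
```

```text
clock: 11.72
eef_pos: [475.1, -290.1, 24.2]
eef_rot: [-3.128, -0.0, 1.637]
wrist_force: [-0.1, -0.2, -0.3]
finger_gap: 75.1
clock: 12.35
eef_pos: [478.5, -290.8, 179.1]
eef_rot: [-3.134, 0.004, 1.637]
wrist_force: [0.2, 1.0, 0.4]
finger_gap: 75.0
12.4
```

View pics/s3.png

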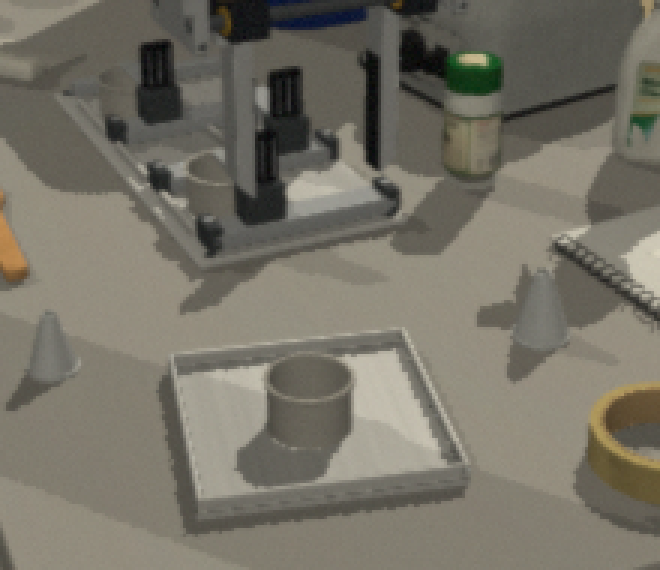

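The cutter stands flat near the middle of the tray at crop (310,400), and the grips of locks 1 and 3 are still at their closed ends. Next I'll compare the tongue's open and closed positions using the two wrist pictures.

```bash
python3 - <<'E'
import pickle,cv2
from h import *
c=pickle.load(open("w2.pkl","rb"));d=pickle.load(open("w3.pkl","rb"))
def edges(f,row):
    g=cv2.cvtColor(cv2.imread(f),6)[row-5:row+5].mean(0);e=np.gradient(cv2.GaussianBlur(g[None].astype(np.float32),(0,0),3)[0]);return e
e=edges("pics/w2.png",140);print("closed",300+e[300:360].argmax(),365+e[365:420].argmin())
e=edges("pics/w3.png",180);print([(i,round(float(e[i]),1)) for i in range(525,625,4)])
A=lambda u,v:px("wrist",160+u/2.3,100+v/2.3,52,c); B=lambda u,v:px("wrist",160+u/2.3,140+v/2.3,52,d)
a=(A(329,66)+A(396,66))/2;b=(B(542,127)+B(605,127))/2
print(a,b,(b-a)@[np.cos(.067),np.sin(.067),0])
# rail screws as a check of the scale (should coincide)
print(px("wrist",160+265/2.3,100+243/2.3,27,c),px("wrist",160+279/2.3,140+276/2.3,27,d))
print(px("wrist",160+636/2.3,100+242/2.3,27,c),px("wrist",160+630/2.3,140+272/2.3,27,d))
E
```

```text
closed 330 402
[(525, 1.1), (529, 1.3), (533, -2.0), (537, -7.0), (541, -0.7), (545, 7.3), (549, 2.7), (553, 0.6), (557, 0.4), (561, -0.1), (565, -0.6), (569, -0.5), (573, -0.2), (577, 0.2), (581, 0.3), (585, -0.3), (589, -0.2), (593, 0.5), (597, 1.2), (601, 1.1), (605, -0.3), (609, -0.2), (613, 0.4), (617, 1.5), (621, 1.3)]
[516.24214679 131.67877614  52.        ] [588.7385806  137.56425618  52.        ] 72.72780862989
[482.50660152  60.59066619  27.        ] [482.76808843  60.68456442  27.        ]
[632.62138508  70.89688438  27.        ] [632.3542628   70.89733029  27.        ]
```

The two estimates of lock travel are 73.3 mm from the arm and 72.7 mm from the pictures. The nominal stop is 75 mm and the limit is 71 mm. That is a slim margin, so I'll seat the lock again with a closed-finger push, which cannot drag it back on retreat.

```bash
python3 -m handwheel '[[0.05,0,0,0],[0.1,0,0,0],[0.15,0,0,0],[0.2,0,0,0],[0.25,0,0,0]]' 1 20; python3 - <<'E'
from h import *
print(tool([550,66.5,140]),read_state()['eef_pos'])
E
```

```text
clock: 13.02
eef_pos: [460.1, -39.2, 174.9]
eef_rot: [-3.129, 0.001, 1.637]
wrist_force: [0.3, -0.4, 0.1]
finger_gap: 28.3
[0.0996 0.0971 0.0336] [460.10177805 -39.24966483 174.94899246]
```

```bash
python3 -m handwheel '[[0.04,0.04,0,0],[0.08,0.08,0.01,0],[0.0996,0.0971,0.033,0],[0.0996,0.0971,0.033,0]]' 1; python3 -m handwheel '[[0,0,0.03,0],[0,0,0.06,0],[0,0,0.072,0],[0,0,0.072,0]]'
```

```text
clock: 13.52
eef_pos: [548.9, 67.6, 137.7]
eef_rot: [-3.124, 0.001, 1.639]
wrist_force: [0.1, 0.4, 1.0]
finger_gap: 0.1
clock: 14.02
eef_pos: [547.4, 66.9, 65.8]
eef_rot: [-3.123, 0.001, 1.638]
wrist_force: [0.6, -0.1, 0.3]
finger_gap: 0.3
```

```bash
python3 - <<'E'
from h import *
import cv2
cv2.imwrite("pics/s4.png",cv2.resize(cams.camera("side")[150:340,200:420,::-1],(660,570),interpolation=3))
print(tool([568,67.7,68]))
E
```

```text
[-0.0007  0.0201 -0.0018]
```

View pics/s4.png

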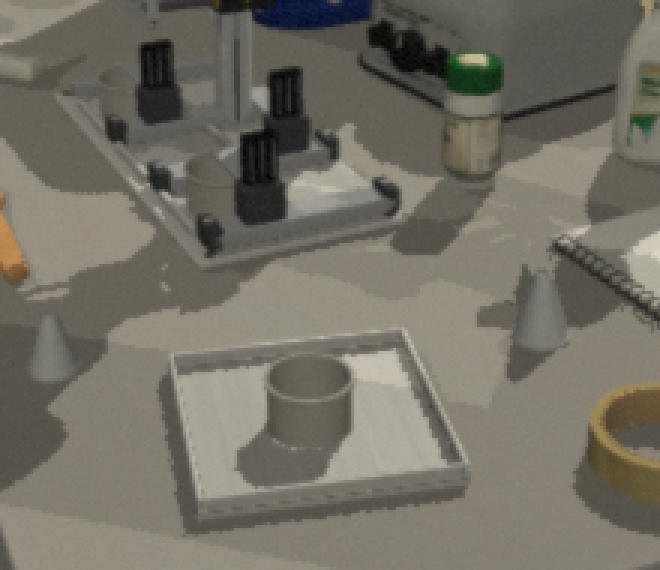

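The closed fingers stand behind grip 2 with a small gap, and the cutter sits flat in the tray. I'll push in short steps.

```bash
python3 -m handwheel '[[0,0.006,0,0],[0,0.012,0,0],[0,0.016,0,0],[0,0.018,0,0]]'; python3 -m handwheel '[[0,0.002,0,0],[0,0.004,0,0]]'
```

```text
clock: 14.58
eef_pos: [566.1, 68.3, 66.3]
eef_rot: [-3.124, 0.001, 1.639]
wrist_force: [-0.1, -0.8, -0.3]
finger_gap: 0.5
clock: 14.82
eef_pos: [567.6, 68.4, 66.1]
eef_rot: [-3.117, 0.001, 1.639]
wrist_force: [-30.9, -2.7, 21.6]
finger_gap: 0.5
```

The 31 N reaction, against about 2 N of sliding friction, shows the lock is on its stop. I'll back off, lift and sign off.

```bash
python3 -m handwheel '[[0,-0.008,0,0],[0,-0.018,0,0],[0,-0.018,0,0]]'; python3 -m handwheel '[[0,0,-0.05,0],[0,0,-0.1,0],[0,0,-0.12,0],[0,0,-0.12,0]]'; python3 - <<'E'
from cell import manip,read_state
print(read_state()['wrist_force'],manip.sign_off())
E
```

```text
clock: 15.2
eef_pos: [549.3, 67.2, 66.7]
eef_rot: [-3.117, 0.001, 1.639]
wrist_force: [-0.9, 0.2, 0.1]
finger_gap: 0.6
clock: 15.7
eef_pos: [552.9, 67.6, 187.9]
eef_rot: [-3.121, 0.001, 1.639]
wrist_force: [0.1, 0.6, -0.6]
finger_gap: 0.3
the job is handed in; nothing more can be done
[ 0.12462001  0.55812202 -0.56491345] None
```

The small cutter was in the middle bay. I slid lock 2 back to its open stop, lifted the cutter out and set it in the middle of the tray. I then pushed the lock once more against its stop, backed off and handed the job in at about 15.7 s.

- **Cutter:** the last side view shows it standing flat near the tray's centre. It was set down at about 12 N of contact.
- **Other bays:** locks 1 and 3 look closed and both large cutters are in place. The jar and the nozzle appear unmoved.
- **Lock 2 travel, not fully agreed:** I measured 73.3 mm from the arm's travel and 72.7 mm from the pictures, against a nominal 75 mm and a limit of 71 mm. The final push met a hard stop at 31 N with almost no movement, so I take the lock to be on its stop.

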